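# Reset the condenser carriage to the pointer on its notched rail

## Robot

A 7-joint arm with a two-finger parallel gripper is mounted at the origin on the work surface. World frame = base frame: x ahead of the robot, y to its left, z up, the work surface at z = 0. Lengths are in m, angles in rad, forces in N, time in s.
With the tool pointing down it reaches from about 0.35 to 0.9 m from the base axis. Payload 8.1 kg.
Tool frame: the origin (TCP) lies midway between the tips of the shut fingers; the grasp point (between the pads) lies behind it (arm.tcp_to_grasp is the z of the grasp point in the tool frame, in m); z points along the fingers, y is the line along which they close (so a half turn about z gives the same grasp; the last joint's range is limited). The gripper opens to 92 mm and grips with 3 to 60 N. Pads are 19 mm wide; open, the fingers measure 130 mm over their backs; the gripper's body (75 mm by 190 mm) begins 47 mm behind the grasp point.
Start: joints at [1.221, 0.434, 0.025, 1.573, -0.012, 1.134, -0.075], TCP at [0.153, -0.606, 0.227] pointing down, gripper open.
Joint ranges: [-2.62, 2.62], [-0.44, 2.09], [-1.27, 1.32], [0.08, 2.57], [-1.32, 4.46], [0.12, 2], [-2.74, 2.74]. Speed limits (rad/s): [2.22, 2.22, 3.01, 3.01, 3.14, 3.14, 3.14].

## Interface

Orientations are given as a rotation vector (axis times angle).
In Python, from cell import readout, vision, arm gives the robot as it stands.
- The arm moves only by the tool carry_out, never from a script. Its argument "increments" is one flat list of numbers, 6 for each row, row after row: the shift along the world's x, y, z in mm, then the turn, a rotation vector about the world's x, y, z in rad. In form: [tx, ty, tz, wx, wy, wz, tx, ty, tz, wx, wy, wz, ...]. A call has 1 to 20 rows; each row shifts and turns the commanded pose from where the row before left it; what a row does not reach is not made up. A row lasts 1/8 s, in which the tool goes at most 62.5 mm and 10.7 degrees, less where a joint would pass 70% of its speed; a pose out of reach is approached as far as the arm can. A call with a gripper value outside its range is refused whole. "grip" is the closure, from 0 (fully open) to 1 (shut), set as the call begins (left out, the last holds). The fingers move at their own pace and stop on an object; "newtons" is the grip in N (left out, the last holds). Time passes only in rows, so rows that do not move let the fingers close. It gives the time, the measured TCP pose, the force, the opening and the grip force at its end, in the units of the state.
- readout.observe(): the state, without advancing time (a new reading comes with each control period).
- vision.get_image(name): name is "scene" or "top" or "wrist"; returns the picture (480x640x3 uint8, red, green, blue); there is no depth.
- vision.calibration(name): a dict with "fov_y" (degrees; the focal length in pixels is half the picture's height over the tangent of half this angle, whatever the lens; pixels are square), "cx", "cy" (the principal point, pixels), "pose" (4x4, takes a point from camera to world coordinates). Camera axes: x right, y up, looking along -z (the intrinsics and any distortion apply to the point x, -y, -z); pixel columns grow to the right and rows downward; lengths in m; the calibration is good to about 2 mm. A picture is of the moment at which its call begins: read the wrist's pose just before it. calibration takes no time and is no camera call; for the wrist camera it gives the pose at the moment of the call.
- arm.sign_off(): hands the job in; it is judged then, once.
The state is a dict: "clock": time; "joints": joint angles; "dq": joint speeds; "joint_efforts": joint torques, N m; "position": TCP position; "ee_rot": TCP orientation; "force": force on the tool from outside, world axes, zero at the start; "ft_torque": the same for the moment, N m; "width": opening from 0.0 (shut) to 1.0 (fully open); "gripper_force": force on a finger pad.
Only numpy, scipy, OpenCV 4.12 (cv2) and the standard library are available. Lean on these libraries where they do the work, as an engineer would, in place of code of your own. Each camera call takes 0.05 s, during which the arm holds its last target. There are 200 camera calls.

## Task

Lift the orange release bar on the lens carriage, hold it up while you slide the carriage along its rail until its white mark is at the red pointer, then let the bar go so that it drops fully into the notch nearest the pointer. The notches are hidden, so if the bar stays up, ease the carriage gently a little either way until it drops in; never force the carriage while the latch is in a notch or slot. Leave the pointer and the loose things around the rail where they are.

Things in the scene. Friction and masses are not known exactly. Their poses are not given: they have to be found in the camera images.
- rail: Dark steel base plate, 100 mm wide, 420 mm long and 10 mm thick, fixed to the bench, with a black end block at each end (50 mm high). Origin: centre of its underside, on the bench. Its y axis runs along the rail (the way the carriage slides), x across it, z up.
- channel: Aluminium channel on the base plate, 60 mm wide, 396 mm long, top 32 mm above the bench, with a rubber-sealed 12 mm slot along its middle. Origin 10 mm above the rail's, same axes. A steel notch strip is hidden in it; its position along the rail varies and is not given (notches are found by feel). Near the -y end it has one long parking slot, where the carriage starts loosely latched.
- carriage (a joint): Slide of the black lens carriage along the rail, m: 0 at the -y end, growing along the rail's +y, travel 0.300. At value q the carriage's middle lies at y = q - 0.150 in the rail's frame. The carriage weighs about 0.6 kg; when unlatched it slides with about 2 N of friction, or some 4 to 5 N with the latch riding on a ridge.
- index_mark (a point): Far end of the white mark on the carriage, 43 mm from the rail's middle line on the +x side, 52 mm above the bench, at the carriage's middle. The saddle is 86 mm across the rail, 74 mm along it. On its -x side it carries an upright lens, 62 mm across, 14 mm thick, top (screw) 133 mm above the bench, centred 82 mm from the middle line.
- bar (a joint): Lift of the orange release bar, m: 0 fully down (latch in a notch or the parking slot), 0.007 when the latch rests on a ridge between notches, clear above that; upper stop 0.014. A damped spring pulls it down with 5 N at 0 to 8.5 N at the stop, its weight adds 1.2 N. Let go, it goes down by itself within 0.3 s.
- bar_grip (a point): Centre of the orange release bar: a slab 12 mm thick along the rail, 70 mm long across it, 34 mm high, over the rail's middle line at the carriage's middle; can be pinched from above, fingers closing along the rail. When down its centre is 79 mm above the bench, its underside 10 mm above the saddle. Red bands on its stems show when it is up.
- pawl: Steel latch tooth under the release bar, 5 mm wide along the rail, square tip (origin), hidden in the channel. Past the parking slot the strip has 7 mm long notches every 28 mm with flat 21 mm ridges between. In a notch the tooth has 1 mm of play either way and is 7 mm deep; more than some 40 N on it counts as forcing.
- pointer: Red arrow-shaped plate on a steel block, clamped at the rail's far (+x) edge, fixed. Origin on the bench below the rail's middle line at the pointer's place along the rail, axes as the rail's; the block is 22 mm (across the rail) x 26 mm, 49 mm high with the plate, centred 68 mm from the middle line; a black screw sticks out of its +x side.
- pointer_tip (a point): Tip of the red pointer, 45 mm from the rail's middle line on the +x side, 46 mm above the bench; it points across the rail at the place wanted for the white mark.
- cleaner: Lens cleaner bottle, clear with a blue cap, 44 mm across, 110 mm high, standing loose beyond the rail. Origin: centre of its underside.
- filter: Spare filter: flat black disc with grey-green glass, 52 mm across, 6 mm thick, lying loose beyond the rail. Origin: centre of its underside.
- driver: Screwdriver, 150 mm long, lying loose beyond the rail. Origin: under its middle.
- focus_knob: Black focus knob, 52 mm across, 24 mm high, lying loose on the robot's side of the rail. Origin: centre of its underside.
There are look-alikes about, which are no part of the job. Leave any blue, green or yellow look-alike of the pointer alone.

How it is judged:
On the way, in this order (a step that is already met when the one before it is completed fails the run):
1. the release bar is lifted clear of the notches (value of joint bar above 0.008 m), for 0.2 s.
2. the carriage, with the bar up, is brought to within 25 mm of the pointer (y of index_mark in the frame of pointer between -0.025 and 0.025 m and value of joint bar above 0.005 m), for 0.1 s.
At the end, for the whole second after the job is handed in: The carriage's mark is within 17 mm of the pointer along the rail, the release bar is down to within 1.5 mm (its latch in a notch), and the carriage is at rest (y of index_mark in the frame of pointer between -0.017 and 0.017 m and value of joint bar below 0.0015 m and velocity of joint carriage between -0.005 and 0.005 m/s); the robot touches nothing.
It fails at once if the latch is forced: it presses on the notch strip with more than 40 N (contact force between pawl and channel above 40 N).
It fails at once if the lens cleaner bottle is moved by more than 20 mm (distance of cleaner from where it was at the start of the episode above 0.02 m).
It fails at once if the spare filter is moved by more than 20 mm (distance of filter from where it was at the start of the episode above 0.02 m).
It fails at once if the screwdriver is moved by more than 20 mm (distance of driver from where it was at the start of the episode above 0.02 m).
It fails at once if the focus knob is moved by more than 20 mm (distance of focus_knob from where it was at the start of the episode above 0.02 m).
It also fails if it takes over 51 s, if anything falls off the work surface, if the arm or the gripper's body presses on something with over 40 N, if the wrist force passes 120 N, or if a joint passes its speed limit or range.

## Working session

There is one attempt and no reset: what is moved stays moved. The work goes in short steps, Python scripts to look and compute and a tool call to move; the robot and the scene stay as the last step left them, time stands still between calls to the robot, and variables do not carry over. Pictures are saved under pics/ and viewed, at most 10 in all, crops included, and the job is handed in when it is done.

Besides the shell and the picture viewer there is one more tool, called after ">>>" as a command line: name --argument value ..., lists and objects as JSON in quotes. carry_out: Moves the arm, as the interface text tells. Its arguments: {"type":"object","properties":{"increments":{"type":"array","items":{"type":"number"}},"grip":{"type":"number"},"newtons":{"type":"number"}},"required":["increments"]}

```bash
mkdir -p pics; python3 - <<'E'
from cell import readout, vision, arm
import cv2
for n in ("scene","top"):
    c=vision.calibration(n); print(n,c)
    cv2.imwrite(f"pics/{n}0.png",vision.get_image(n)[:,:,::-1])
print(readout.observe(), arm.tcp_to_grasp)
E
```

```text
scene {'fov_y': 46.109774669310696, 'cx': 329.07474248358943, 'cy': 233.77200135134524, 'pose': array([[ 0.75639792, -0.36312615,  0.54406028,  1.03964908],
       [ 0.65400365,  0.43496162, -0.61894073, -0.53592265],
       [-0.01189178,  0.82398288,  0.56648989,  0.60482455],
       [ 0.        ,  0.        ,  0.        ,  1.        ]])}
top {'fov_y': 42.53004166080321, 'cx': 305.3859203033189, 'cy': 238.78982411351646, 'pose': array([[-0.02395911,  0.99686896, -0.07535403,  0.47465041],
       [-0.99946218, -0.02219681,  0.02413828,  0.02861454],
       [ 0.02239008,  0.07589184,  0.99686464,  1.09681562],
       [ 0.        ,  0.        ,  0.        ,  1.        ]])}
{'clock': 0.1, 'joints': array([ 1.22139858,  0.435145  ,  0.02500609,  1.57396778, -0.01160878,
        1.13400384, -0.0750699 ]), 'dq': array([-0.00153849, -0.00249587,  0.00036562, -0.00212581, -0.0013897 ,
       -0.00141875,  0.00258166]), 'joint_efforts': array([ 2.72620964e-03, -6.69139409e+01,  9.87884179e-01, -3.15149081e+01,
       -6.05218252e-02,  3.73431633e-02,  7.22767527e-05]), 'position': array([ 0.15251477, -0.6056527 ,  0.22604381]), 'ee_rot': array([-3.11638234e+00, -3.86407882e-01,  4.70000098e-04]), 'force': array([ 0.11570743, -0.19377562, -0.41269935]), 'ft_torque': array([ 0.01530769, -0.01371375,  0.01489058]), 'gripper_force': 0.0, 'width': 1.003010444723255} -0.0188
```

View pics/scene0.png

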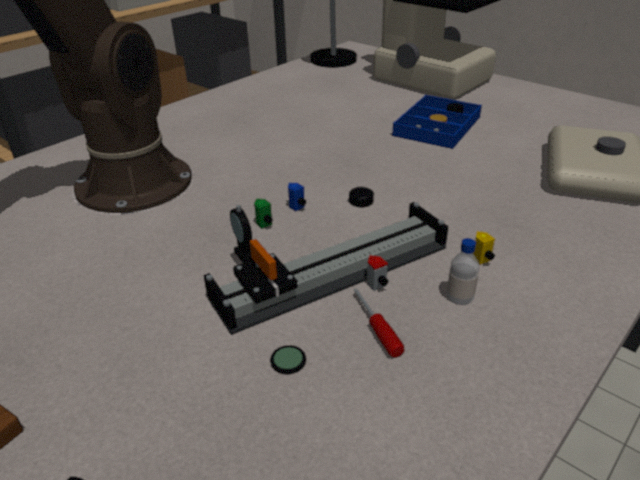

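View pics/top0.png

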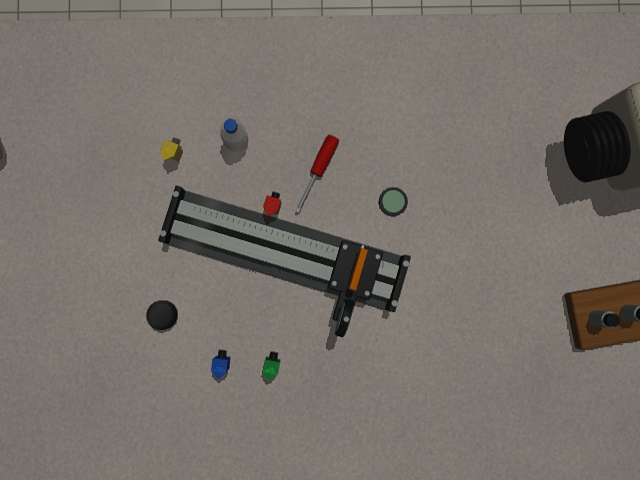

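The top view shows the carriage near (355,270), with its orange bar running (365,250)–(355,290) and its lens on the robot's side. Pointer candidates are red (272,204), yellow (171,150), blue (221,365) and green (271,366). Only the red one is clamped at the rail's +x edge, so I'll confirm that one in a crop.

```bash
python3 - <<'E'
import cv2
a=cv2.imread("pics/top0.png")[175:345,155:420]
cv2.imwrite("pics/crop0.png",cv2.resize(a,None,fx=3,fy=3,interpolation=cv2.INTER_CUBIC))
E
```

```text
(no output)
```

View pics/crop0.png

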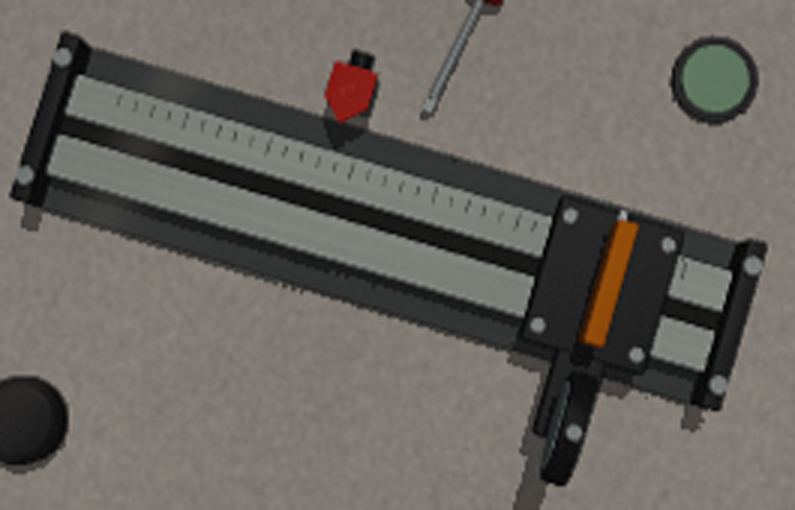

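The crop confirms the red pointer on the rail's edge, with its tip at crop (341,122). The bar top's centre is at crop (611,283) and the end-block screws are at (62,57), (25,174), (753,265) and (719,384).

```bash
cat > h.py <<'E'
import numpy as np, cv2
from cell import vision, readout, arm
def px2w(n,uv,z):
    c=vision.calibration(n); f=240/np.tan(np.radians(c["fov_y"]/2)); P=c["pose"]
    d=P[:3,:3]@np.array([(uv[0]-c["cx"])/f,-(uv[1]-c["cy"])/f,-1]); o=P[:3,3]
    return o+d*(z-o[2])/d[2]
E
python3 - <<'E'
from h import *
from scipy.spatial.transform import Rotation as R
W=lambda u,v,z: px2w("top",(155+u/3,175+v/3),z)
L=[W(62,57,.051),W(25,174,.051)];Rr=[W(753,265,.051),W(719,384,.051)]
l=np.mean(L,0);r=np.mean(Rr,0);y=(l-r)[:2];print("len",np.linalg.norm(y));y/=np.linalg.norm(y)
x=np.array([y[1],-y[0]]);o=((l+r)/2)[:2];print("o",o,"y",y,"x",x,"yaw",np.degrees(np.arctan2(-y[0],y[1])))
fr=lambda p:((p[:2]-o)@x,(p[:2]-o)@y)
for n,p in dict(bar=W(611,283,.096),tip=W(341,122,.046),mark=W(623,213,.052),c1=W(620,218,.096),c2=W(638,222,.096),c3=W(602,348,.096),c4=W(583,344,.096),lens=W(574,432,.133)).items(): print(n,p,fr(p))
T=R.from_rotvec(readout.observe()["ee_rot"]).as_matrix();print(T)
print("turn about z to put tool y on rail y (deg)", np.degrees(np.arctan2(*( [y@np.array([-T[1,1],T[0,1]]), y@T[:2,1]]))))
E
```

```text
len 0.4094100129186591
o [0.53832577 0.03842665] y [0.31098758 0.95041398] x [ 0.95041398 -0.31098758] yaw -18.11875680087801
bar [ 0.49861147 -0.08101012  0.096     ] (np.float64(-0.0006016674216936682), np.float64(-0.12586503330873916))
tip [0.59517108 0.06508006 0.046     ] (np.float64(0.04573769865855225), np.float64(0.04300995650984277))
mark [ 0.53915781 -0.09386057  0.052     ] (np.float64(0.0419304739510068), np.float64(-0.12546886799435483))
c1 [ 0.53375786 -0.0869854   0.096     ] (np.float64(0.03466018576641518), np.float64(-0.12061392852737182))
c2 [ 0.53136071 -0.09671608  0.096     ] (np.float64(0.035408022028245015), np.float64(-0.13060758867389094))
c3 [ 0.46365988 -0.07506797  0.096     ] (np.float64(-0.03566808001143344), np.float64(-0.13108703357721843))
c4 [ 0.4660603  -0.06485191  0.096     ] (np.float64(-0.036563758564181696), np.float64(-0.12063105164529292))
lens [ 0.42105706 -0.05538944  0.133     ] (np.float64(-0.08227817741470628), np.float64(-0.12563323351123637))
[[ 9.69717284e-01  2.44229759e-01 -4.62667952e-04]
 [ 2.44230161e-01 -9.69716423e-01  1.29875841e-03]
 [-1.31461259e-04 -1.37242594e-03 -9.99999050e-01]]
turn about z to put tool y on rail y (deg) 147.74491017495225
```

>>> carry_out --increments '[25, 37.4, 0, 0, 0, -0.0403, 25, 37.4, 0, 0, 0, -0.0403, 25, 37.4, 0, 0, 0, -0.0403, 25, 37.4, 0, 0, 0, -0.0403, 25, 37.4, 0, 0, 0, -0.0403, 25, 37.4, 0, 0, 0, -0.0403, 25, 37.4, 0, 0, 0, -0.0403, 25, 37.4, 0, 0, 0, -0.0403, 25, 37.4, 0, 0, 0, -0.0403, 25, 37.4, 0, 0, 0, -0.0403, 25, 37.4, 0, 0, 0, -0.0403, 25, 37.4, 0, 0, 0, -0.0403, 25, 37.4, 0, 0, 0, -0.0403, 25, 37.4, 0, 0, 0, -0.0403, 0, 0, 0, 0, 0, 0, 0, 0, 0, 0, 0, 0]' --grip 0

```text
clock: 2.1
position: [0.5021, -0.0829, 0.2263]
ee_rot: [3.102, -0.496, -0.002]
force: [0.2, -0.3, 0.8]
width: 1.001
gripper_force: 0.0
```

```bash
python3 - <<'E'
from h import *
s=readout.observe();print(s["clock"],s["position"],s["ee_rot"],s["joints"])
print(cv2.Rodrigues(s["ee_rot"])[0][:,1])
cv2.imwrite("pics/w1.png",vision.get_image("wrist")[:,:,::-1])
c=vision.calibration("wrist");print(c)
def proj(p):
    P=c["pose"];f=240/np.tan(np.radians(c["fov_y"]/2));q=P[:3,:3].T@(np.array(p)-P[:3,3]);return c["cx"]+f*q[0]/-q[2],c["cy"]-f*q[1]/-q[2]
print("bar top centre expected",proj([.4986,-.081,.096]),"tip",proj([.595,.065,.046]))
E
```

```text
2.1 [ 0.50210859 -0.08294709  0.22633544] [ 3.10163505e+00 -4.95959810e-01 -1.74525798e-03] [ 0.2455158   0.26330137 -0.23154468  1.83587943  0.06931561  1.05134569
 -1.90075507]
[-3.11831768e-01 -9.50137056e-01  7.23251601e-04]
{'fov_y': 59.981285072894394, 'cx': 318.368277097952, 'cy': 239.35575926490472, 'pose': array([[-3.12802907e-01,  9.04502776e-01,  2.89877682e-01,
         5.81784426e-01],
       [-9.49817736e-01, -2.97628069e-01, -9.62486443e-02,
        -1.10231307e-01],
       [-7.81431082e-04, -3.05437819e-01,  9.52211703e-01,
         3.84413597e-01],
       [ 0.00000000e+00,  0.00000000e+00,  0.00000000e+00,
         1.00000000e+00]])}
bar top centre expected (np.float64(316.27397353047985), np.float64(233.63038624295334)) tip (np.float64(107.13324114080231), np.float64(161.0122455725326))
```

View pics/w1.png

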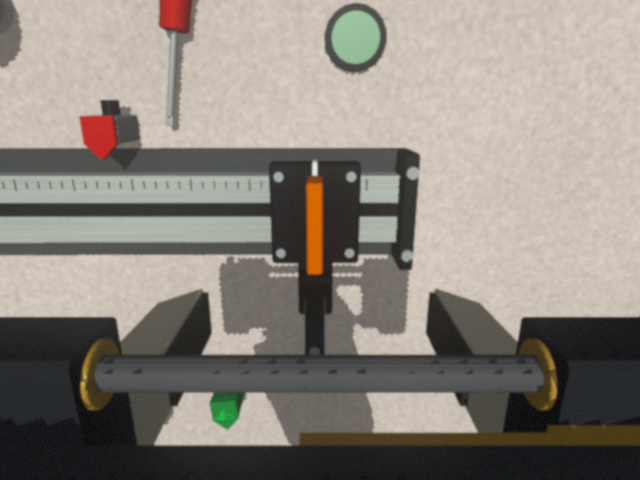

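The wrist view shows the bar centred at column 315 (expected 316) and the rail level, so position and yaw are good. The pointer tip is at (102,159), about 4 mm further along +y than the top view gave. I'll descend and pinch.

>>> carry_out --increments '[0.5, 0.5, -25, 0, 0, 0, 0.5, 0, -25, 0, 0, 0, 0, 0, -25, 0, 0, 0, 0, 0, -25, 0, 0, 0, 0, 0, -22, 0, 0, 0, 0, 0, -18, 0, 0, 0, 0, 0, -12, 0, 0, 0, 0, 0, -7, 0, 0, 0, 0, 0, 0, 0, 0, 0, 0, 0, 0, 0, 0, 0]'

```text
clock: 3.4
position: [0.5041, -0.0821, 0.0683]
ee_rot: [3.102, -0.497, 0.001]
force: [-0.3, -0.3, 0.7]
width: 1.0
gripper_force: 0.0
```

>>> carry_out --increments '[0, 0, 0, 0, 0, 0, 0, 0, 0, 0, 0, 0, 0, 0, 0, 0, 0, 0, 0, 0, 0, 0, 0, 0, 0, 0, 0, 0, 0, 0, 0, 0, 0, 0, 0, 0, 0, 0, 0, 0, 0, 0, 0, 0, 0, 0, 0, 0]' --grip 1 --newtons 30

```text
clock: 4.4
position: [0.5037, -0.082, 0.0678]
ee_rot: [3.102, -0.497, 0.0]
force: [-0.1, -0.0, -0.2]
width: 0.178
gripper_force: 0.0
```

Not yet on the bar (width 0.178 against about 0.13 expected), so I'll wait a little longer.

>>> carry_out --increments '[0, 0, 0, 0, 0, 0, 0, 0, 0, 0, 0, 0, 0, 0, 0, 0, 0, 0, 0, 0, 0, 0, 0, 0]'

```text
clock: 4.9
position: [0.5037, -0.0818, 0.0678]
ee_rot: [-3.102, 0.496, -0.0]
force: [1.2, 1.3, -0.5]
width: 0.13
gripper_force: 30.0
```

>>> carry_out --increments '[0, 0, 3, 0, 0, 0, 0, 0, 3, 0, 0, 0, 0, 0, 3, 0, 0, 0, 0, 0, 2, 0, 0, 0, 0, 0, 0, 0, 0, 0, 0, 0, 0, 0, 0, 0, 0, 0, 0, 0, 0, 0]'

```text
clock: 5.78
position: [0.5037, -0.082, 0.0787]
ee_rot: [3.102, -0.497, -0.0]
force: [3.6, 1.0, -9.3]
width: 0.131
gripper_force: 30.0
```

Lift is about 11 mm at −9.3 N, as the spring predicts. I'll slide 60 mm first.

>>> carry_out --increments '[0.62, 1.9, 0, 0, 0, 0, 1.24, 3.8, 0, 0, 0, 0, 2.18, 6.65, 0, 0, 0, 0, 2.49, 7.6, 0, 0, 0, 0, 2.49, 7.6, 0, 0, 0, 0, 2.49, 7.6, 0, 0, 0, 0, 2.49, 7.6, 0, 0, 0, 0, 2.49, 7.6, 0, 0, 0, 0, 1.55, 4.75, 0, 0, 0, 0, 0.62, 1.9, 0, 0, 0, 0, 0, 0, 0, 0, 0, 0]'

```text
clock: 7.15
position: [0.5224, -0.0245, 0.0788]
ee_rot: [-3.102, 0.496, -0.0]
force: [2.5, 0.5, -9.6]
width: 0.129
gripper_force: 30.0
```

>>> carry_out --increments '[0.62, 1.9, 0, 0, 0, 0, 1.87, 5.7, 0, 0, 0, 0, 2.49, 7.6, 0, 0, 0, 0, 2.8, 8.55, 0, 0, 0, 0, 3.11, 9.5, 0, 0, 0, 0, 3.11, 9.5, 0, 0, 0, 0, 3.11, 9.5, 0, 0, 0, 0, 3.11, 9.5, 0, 0, 0, 0, 3.11, 9.5, 0, 0, 0, 0, 2.8, 8.55, 0, 0, 0, 0, 2.49, 7.6, 0, 0, 0, 0, 1.55, 4.75, 0, 0, 0, 0, 0.93, 2.85, 0, 0, 0, 0, 0, 0, 0, 0, 0, 0, 0, 0, 0, 0, 0, 0]'

```text
clock: 9.02
position: [0.5535, 0.0706, 0.0788]
ee_rot: [-3.101, 0.496, -0.0]
force: [2.7, 0.8, -8.9]
width: 0.124
gripper_force: 30.0
```

```bash
python3 - <<'E'
from h import *
s=readout.observe();print(s["clock"],s["position"],s["force"])
w=vision.get_image("wrist")[:,:,::-1];t=vision.get_image("top")[:,:,::-1]
cv2.imwrite("pics/t2.png",t)
a=cv2.resize(w,(640,480));b=cv2.resize(t[170:290,200:360],(640,480),interpolation=cv2.INTER_CUBIC)
cv2.imwrite("pics/w2.png",a);cv2.imwrite("pics/t2c.png",b)
E
```

```text
9.025 [0.5535279  0.07059458 0.07884687] [ 2.74894058  0.81405605 -8.93602424]
```

View pics/w2.png

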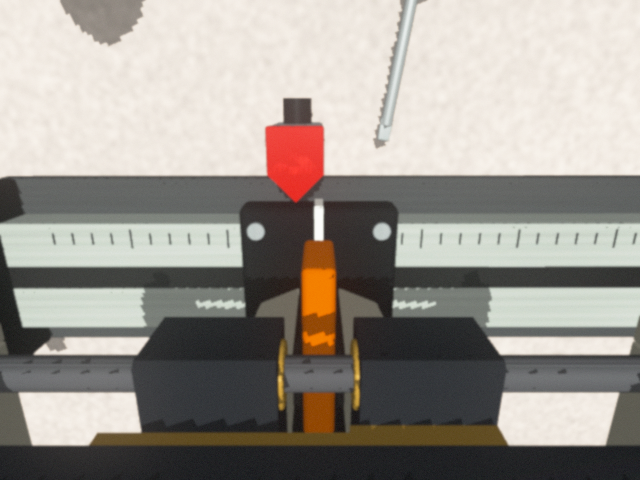

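The mark tip is at (318,200) and the pointer tip at (297,202). At 2.1 px/mm that leaves 10 mm to go. I'll move there, then lower the gripped bar to just under ridge height and feel for a notch through the vertical force.

>>> carry_out --increments '[0.62, 1.9, 0, 0, 0, 0, 0.93, 2.85, 0, 0, 0, 0, 0.93, 2.85, 0, 0, 0, 0, 0.62, 1.9, 0, 0, 0, 0, 0, 0, 0, 0, 0, 0, 0, 0, 0, 0, 0, 0]'

```text
clock: 9.88
position: [0.5566, 0.08, 0.0788]
ee_rot: [-3.102, 0.496, -0.0]
force: [1.2, 0.0, -9.0]
width: 0.128
gripper_force: 30.0
```

>>> carry_out --increments '[0, 0, -1.5, 0, 0, 0, 0, 0, -1.5, 0, 0, 0, 0, 0, -0.7, 0, 0, 0, 0, 0, -0.5, 0, 0, 0, 0, 0, 0, 0, 0, 0, 0, 0, 0, 0, 0, 0]'

```text
clock: 10.62
position: [0.5566, 0.0799, 0.0748]
ee_rot: [-3.102, 0.496, -0.0]
force: [-0.1, 2.5, -4.8]
width: 0.129
gripper_force: 30.0
```

On the ridge: the bar is at 7.0 mm and the force has dropped to −4.8. I'll probe in lift–shift–lower steps of 1.5 mm, so the latch is never dragged.

>>> carry_out --increments '[0, 0, -0.5, 0, 0, 0, 0, 0, 0, 0, 0, 0, 0, 0, 0, 0, 0, 0]'

```text
clock: 11.0
position: [0.5567, 0.0799, 0.0745]
ee_rot: [-3.102, 0.496, -0.001]
force: [-3.0, 3.9, 6.1]
width: 0.13
gripper_force: 30.0
```

>>> carry_out --increments '[0, 0, 2, 0, 0, 0, 0.47, 1.43, 0, 0, 0, 0, 0, 0, 0, 0, 0, 0, 0, 0, -2, 0, 0, 0, 0, 0, 0, 0, 0, 0, 0, 0, 0, 0, 0, 0]'

```text
clock: 11.75
position: [0.5567, 0.08, 0.0746]
ee_rot: [3.101, -0.497, -0.0]
force: [-4.4, -2.9, 4.2]
width: 0.127
gripper_force: 30.0
```

>>> carry_out --increments '[0, 0, 2, 0, 0, 0, 0.47, 1.43, 0, 0, 0, 0, 0, 0, 0, 0, 0, 0, 0, 0, -2, 0, 0, 0, 0, 0, 0, 0, 0, 0, 0, 0, 0, 0, 0, 0]'

```text
clock: 12.5
position: [0.5576, 0.0826, 0.0746]
ee_rot: [-3.102, 0.496, -0.001]
force: [-3.7, -1.5, 4.3]
width: 0.127
gripper_force: 30.0
```

>>> carry_out --increments '[0, 0, 2, 0, 0, 0, 0.47, 1.43, 0, 0, 0, 0, 0, 0, 0, 0, 0, 0, 0, 0, -2, 0, 0, 0, 0, 0, 0, 0, 0, 0, 0, 0, 0, 0, 0, 0]'

```text
clock: 13.25
position: [0.558, 0.0838, 0.0745]
ee_rot: [3.102, -0.497, 0.0]
force: [-4.4, -2.3, 4.7]
width: 0.13
gripper_force: 30.0
```

>>> carry_out --increments '[0, 0, 2, 0, 0, 0, 0.47, 1.43, 0, 0, 0, 0, 0, 0, 0, 0, 0, 0, 0, 0, -2, 0, 0, 0, 0, 0, 0, 0, 0, 0, 0, 0, 0, 0, 0, 0]'

```text
clock: 14.0
position: [0.5585, 0.0855, 0.0746]
ee_rot: [-3.102, 0.496, -0.001]
force: [-4.9, -1.9, 4.5]
width: 0.128
gripper_force: 30.0
```

>>> carry_out --increments '[0, 0, 2, 0, 0, 0, 0.47, 1.43, 0, 0, 0, 0, 0, 0, 0, 0, 0, 0, 0, 0, -2, 0, 0, 0, 0, 0, 0, 0, 0, 0, 0, 0, 0, 0, 0, 0]'

```text
clock: 14.75
position: [0.5589, 0.0867, 0.0746]
ee_rot: [-3.102, 0.497, -0.001]
force: [-5.3, -1.5, 5.1]
width: 0.132
gripper_force: 30.0
```

>>> carry_out --increments '[0, 0, 2, 0, 0, 0, 0.47, 1.43, 0, 0, 0, 0, 0, 0, 0, 0, 0, 0, 0, 0, -2, 0, 0, 0, 0, 0, 0, 0, 0, 0, 0, 0, 0, 0, 0, 0]'

```text
clock: 15.5
position: [0.5594, 0.0882, 0.0745]
ee_rot: [-3.102, 0.496, -0.0]
force: [-5.3, -1.8, 4.8]
width: 0.124
gripper_force: 30.0
```

>>> carry_out --increments '[0, 0, 2, 0, 0, 0, 0.47, 1.43, 0, 0, 0, 0, 0, 0, 0, 0, 0, 0, 0, 0, -2, 0, 0, 0, 0, 0, 0, 0, 0, 0, 0, 0, 0, 0, 0, 0]'

```text
clock: 16.25
position: [0.5598, 0.0896, 0.0746]
ee_rot: [-3.102, 0.497, -0.0]
force: [-4.5, -1.7, 5.0]
width: 0.126
gripper_force: 30.0
```

>>> carry_out --increments '[0, 0, 2, 0, 0, 0, 0.47, 1.43, 0, 0, 0, 0, 0, 0, 0, 0, 0, 0, 0, 0, -2, 0, 0, 0, 0, 0, 0, 0, 0, 0, 0, 0, 0, 0, 0, 0]'

```text
clock: 17.0
position: [0.5603, 0.0911, 0.0746]
ee_rot: [-3.102, 0.496, -0.0]
force: [-5.5, -2.2, 5.2]
width: 0.128
gripper_force: 30.0
```

>>> carry_out --increments '[0, 0, 2, 0, 0, 0, 0.47, 1.43, 0, 0, 0, 0, 0, 0, 0, 0, 0, 0, 0, 0, -2, 0, 0, 0, 0, 0, 0, 0, 0, 0, 0, 0, 0, 0, 0, 0]'

```text
clock: 17.75
position: [0.5608, 0.0925, 0.0745]
ee_rot: [-3.102, 0.497, -0.001]
force: [-4.8, -1.8, 3.3]
width: 0.129
gripper_force: 30.0
```

>>> carry_out --increments '[0, 0, 3, 0, 0, 0, -1.24, -3.8, 0, 0, 0, 0, -1.24, -3.8, 0, 0, 0, 0, -1.24, -3.8, 0, 0, 0, 0, 0, 0, 0, 0, 0, 0, 0, 0, -3, 0, 0, 0, 0, 0, 0, 0, 0, 0, 0, 0, 0, 0, 0, 0]'

```text
clock: 18.75
position: [0.5568, 0.0803, 0.0746]
ee_rot: [3.101, -0.497, -0.0]
force: [-3.8, -2.1, 2.9]
width: 0.131
gripper_force: 30.0
```

>>> carry_out --increments '[0, 0, 3, 0, 0, 0, -0.93, -2.85, 0, 0, 0, 0, 0, 0, 0, 0, 0, 0, 0, 0, -3, 0, 0, 0, 0, 0, 0, 0, 0, 0, 0, 0, 0, 0, 0, 0]'

```text
clock: 19.5
position: [0.5562, 0.0784, 0.0746]
ee_rot: [-3.102, 0.496, -0.001]
force: [-4.4, 0.9, 4.5]
width: 0.128
gripper_force: 30.0
```

>>> carry_out --increments '[0, 0, 2, 0, 0, 0, -0.47, -1.43, 0, 0, 0, 0, 0, 0, 0, 0, 0, 0, 0, 0, -2, 0, 0, 0, 0, 0, 0, 0, 0, 0, 0, 0, 0, 0, 0, 0]'

```text
clock: 20.25
position: [0.5556, 0.0765, 0.0746]
ee_rot: [3.102, -0.497, 0.0]
force: [-5.2, 0.1, 4.6]
width: 0.13
gripper_force: 30.0
```

>>> carry_out --increments '[0, 0, 2, 0, 0, 0, -0.47, -1.43, 0, 0, 0, 0, 0, 0, 0, 0, 0, 0, 0, 0, -2, 0, 0, 0, 0, 0, 0, 0, 0, 0, 0, 0, 0, 0, 0, 0]'

```text
clock: 21.0
position: [0.5551, 0.0752, 0.0745]
ee_rot: [3.102, -0.497, 0.0]
force: [-5.0, 0.5, 3.9]
width: 0.126
gripper_force: 30.0
```

>>> carry_out --increments '[0, 0, 2, 0, 0, 0, -0.47, -1.43, 0, 0, 0, 0, 0, 0, 0, 0, 0, 0, 0, 0, -2, 0, 0, 0, 0, 0, 0, 0, 0, 0, 0, 0, 0, 0, 0, 0]'

```text
clock: 21.75
position: [0.5547, 0.0738, 0.0745]
ee_rot: [3.102, -0.497, 0.0]
force: [-5.5, 1.4, 4.1]
width: 0.13
gripper_force: 30.0
```

>>> carry_out --increments '[0, 0, 2, 0, 0, 0, -0.47, -1.43, 0, 0, 0, 0, 0, 0, 0, 0, 0, 0, 0, 0, -2, 0, 0, 0, 0, 0, 0, 0, 0, 0, 0, 0, 0, 0, 0, 0]'

```text
clock: 22.5
position: [0.5542, 0.0723, 0.0743]
ee_rot: [3.102, -0.497, 0.0]
force: [-3.6, 0.6, -0.4]
width: 0.132
gripper_force: 30.0
```

>>> carry_out --increments '[0, 0, 2, 0, 0, 0, -0.47, -1.43, 0, 0, 0, 0, 0, 0, 0, 0, 0, 0, 0, 0, -2, 0, 0, 0, 0, 0, 0, 0, 0, 0, 0, 0, 0, 0, 0, 0]'

```text
clock: 23.25
position: [0.5537, 0.0709, 0.074]
ee_rot: [3.102, -0.497, -0.0]
force: [-2.1, 1.0, -6.8]
width: 0.124
gripper_force: 30.0
```

The bar dropped at y=0.0709, about 9.6 mm short of the pointer. I'll lower it a little more, watching the force.

>>> carry_out --increments '[0, 0, -0.7, 0, 0, 0, 0, 0, -0.7, 0, 0, 0, 0, 0, 0, 0, 0, 0, 0, 0, 0, 0, 0, 0]'

```text
clock: 23.75
position: [0.5537, 0.0709, 0.0726]
ee_rot: [3.102, -0.497, -0.0]
force: [-2.4, 1.1, -7.0]
width: 0.134
gripper_force: 30.0
```

Still following down freely at −7.0 N, so the tooth is in the notch. I'll lower most of the way, then open.

>>> carry_out --increments '[0, 0, -1, 0, 0, 0, 0, 0, -1, 0, 0, 0, 0, 0, -1, 0, 0, 0, 0, 0, -1, 0, 0, 0, 0, 0, 0, 0, 0, 0]'

```text
clock: 24.38
position: [0.5537, 0.0709, 0.0686]
ee_rot: [3.102, -0.497, -0.0]
force: [-1.9, 1.3, -7.1]
width: 0.13
gripper_force: 30.0
```

>>> carry_out --increments '[0, 0, 0, 0, 0, 0, 0, 0, 0, 0, 0, 0, 0, 0, 0, 0, 0, 0, 0, 0, 0, 0, 0, 0, 0, 0, 0, 0, 0, 0, 0, 0, 0, 0, 0, 0, 0, 0, 0, 0, 0, 0, 0, 0, 0, 0, 0, 0, 0, 0, 0, 0, 0, 0]' --grip 0

```text
clock: 25.5
position: [0.5538, 0.071, 0.0686]
ee_rot: [3.102, -0.497, -0.0]
force: [0.5, 0.2, -0.6]
width: 0.992
gripper_force: 0.0
```

>>> carry_out --increments '[0, 0, 10, 0, 0, 0, 0, 0, 15, 0, 0, 0, 0, 0, 25, 0, 0, 0, 0, 0, 25, 0, 0, 0, 0, 0, 25, 0, 0, 0, 0, 0, 25, 0, 0, 0, 0, 0, 25, 0, 0, 0, 0, 0, 0, 0, 0, 0, 0, 0, 0, 0, 0, 0]'

```text
clock: 26.62
position: [0.5535, 0.0709, 0.2188]
ee_rot: [3.102, -0.497, 0.0]
force: [-0.5, 0.2, -0.6]
width: 1.0
gripper_force: 0.0
```

```bash
python3 - <<'E'
from h import *
print(readout.observe()["clock"])
cv2.imwrite("pics/w3.png",vision.get_image("wrist")[:,:,::-1])
s=vision.get_image("scene")[:,:,::-1]
cv2.imwrite("pics/s3.png",cv2.resize(s[190:340,200:460],None,fx=3,fy=3,interpolation=cv2.INTER_CUBIC))
E
```

```text
26.625
```

View pics/w3.png

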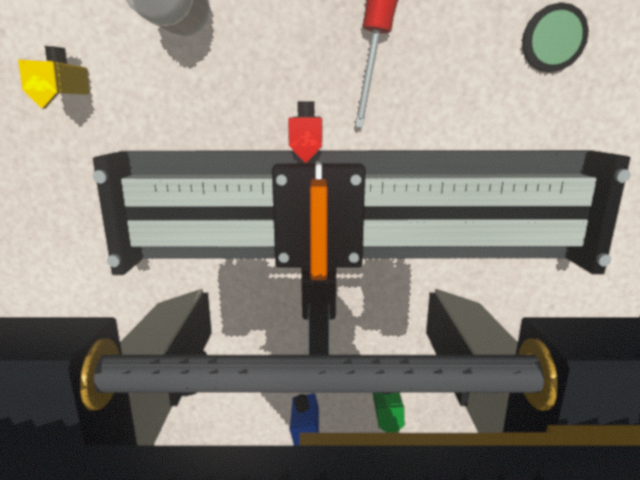

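View pics/s3.png

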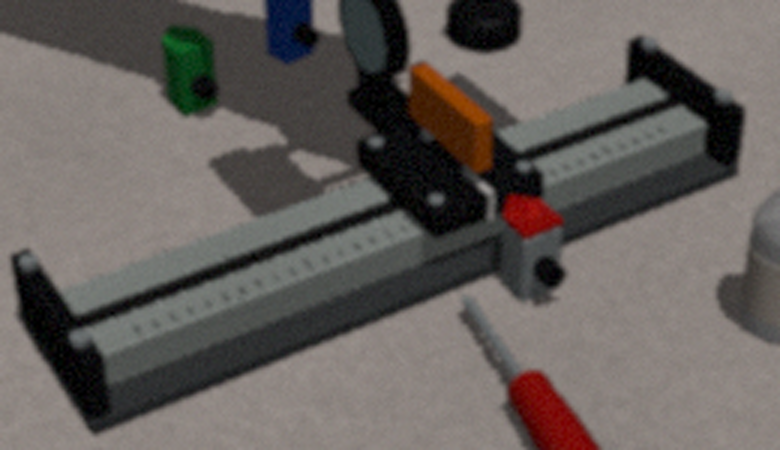

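The wrist view has the mark at (318,165) and the pointer tip at (305,162), so the mark is about 11 mm off, inside 17 mm. No red bands show on the bar's stems, so it is fully down. The gripper is clear and the loose things have not moved. I'm handing in.

```bash
python3 -c "
from cell import arm; print(arm.sign_off())"
```

```text
the job is handed in; nothing more can be done
None
```

I handed the job in with the bar dropped fully into the notch nearest the pointer; the white mark is about 10 mm from the pointer (limit 17 mm), the gripper is clear, and the hand-in gave no verdict.

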